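Post the empty tin through the swing flap of the kitchen caddy

ROBOT

A 7-joint arm with a two-finger parallel gripper is mounted at the origin on the work surface. World frame = base frame: x ahead of the robot, y to its left, z up, the work surface at z = 0. Lengths are in m, angles in rad, forces in N, time in s.
With the tool pointing down it reaches from about 0.4 to 0.9 m from the base axis. Payload 5.6 kg.
Tool frame: the origin (TCP) lies midway between the tips of the shut fingers; the grasp point (between the pads) lies 19 mm behind it; y points along the fingers, z is the direction in which the jaws open and shut, and the axes are right-handed (so a half turn about y gives the same grasp; the last joint's range is limited). The gripper opens to 92 mm and grips with 3 to 60 N. Pads are 20 mm wide; open, the fingers measure 128 mm over their backs; the gripper's body (75 mm by 189 mm) begins 69 mm behind the grasp point.
Start: joints at [-1.202, 0.468, -0.012, 1.603, 0.006, 1.071, -0.056], TCP at [0.26, 0.596, 0.215] pointing down, gripper open.
Joint ranges: [-2.53, 2.53], [-0.31, 2.02], [-1.57, 1.55], [0.28, 2.44], [-1.29, 4.43], [0.15, 1.84], [-2.92, 2.92]. Speed limits (rad/s): [2.57, 2.57, 3.14, 3.14, 3.14, 3.14, 3.14].

INTERFACE

Orientations are given as a 3x3 rotation matrix whose columns are the frame's x, y, z axes.
In Python, from station import env, effector, solver, viewer, workorder, search_frame, tip_of gives the robot as it stands. Calls block until the motion is done:
- env.reach(position, orientation): joint-space move of the TCP to a pose.
- env.movel(position, frame=None, rate=0.15): straight line of the TCP; frame=None keeps the orientation; rate is the mean speed in m/s.
- env.goto_joints(angles): joint-space move.
- effector.release() and effector.grasp(squeeze=None): open the fingers fully, or close them until they stop; squeeze is the grip in N (None keeps the last).
- env.pause(seconds).
- solver.inverse_kinematics(position, orientation): joint angles nearest the present ones, or None.
- env.sense(): the state.
- viewer.read_camera(name): name is "scene" or "top" or "wrist"; returns (picture, depth): 400x640x3 uint8, red, green, blue; 400x640 float32, m along the optical axis (not along the pixel's ray), 0 where there is no reading.
- viewer.camera_info(name): a dict with "intrinsics" (3x3 intrinsics, pixels), "eye" and "rotation" of the camera in the world; the wrist camera has in their place "T_tool_cam" (4x4, takes a point from camera to tool coordinates, whose origin is the TCP and whose axes are the tool frame's). Camera axes: x right, y up, looking along -z (the intrinsics and any distortion apply to the point x, -y, -z); pixel columns grow to the right and rows downward; lengths in m; the calibration is good to about 2 mm. A picture is of the moment at which its call begins: read the wrist's pose just before it. camera_info takes no time and is no camera call.
A pose or a line that the arm cannot do raises env.PlanningError and nothing moves.
- workorder.finish_job(): hands the job in, once; it reports no verdict.
Trained networks look in the newest picture that a camera, given by its name, has taken for a name from the list of things; names that differ only in an ending like _2 or _b are one class to them, and where a whole thing is asked for, a point or a joint stands for the part that bears it (a point fixed in the world has none). Each returns a list of dicts, best first, with "score" (0 to 1); they miss things now and then, are a little off and sometimes report something else, mostly with a low value. They report only what shows in the picture. A call takes as long as a camera call.
- search_frame(camera, name): "at" ([x, y, z] in m, in world coordinates, good to about 4 mm: the middle of the surface that is visible of it).
- tip_of(camera, name): "at" ([x, y, z] in m, in world coordinates, good to about 4 mm: a listed point, or the origin of a listed thing).
The state is a dict: "t": time; "joint_positions": joint angles; "joint_velocities": joint speeds; "tau": joint torques, N m; "ee_pos": TCP position; "tcp_rot": TCP orientation; "wrist_force": force on the tool from outside, world axes, zero at the start; "moment": the same for the moment, N m; "gripper_width": finger opening in m.
Only numpy, scipy, OpenCV 4.12 (cv2) and the standard library are available. Lean on these libraries where they do the work, as an engineer would, in place of code of your own. Each camera call takes 0.05 s, during which the arm holds its last target.

TASK

The small flat empty tin on the steel shelf of the wooden recycling caddy belongs inside the caddy. With one finger push the caddy's self-closing flap inwards and hold it open, and with the other finger gently push the tin along the shelf until it drops in; do not pinch or lift the tin, and do not shove the flap open with it. Then draw back so that the flap swings fully shut, leaving the glass cruet standing on the shelf and everything round the caddy where it was.

Things in the scene. Friction and masses are not known exactly. Their poses are not given: they have to be found in the camera images.
- caddy: Fixed wooden recycling caddy, 310 deep (its x, from -120 to 190) x 270 wide (y) x 180 tall at the back. Origin on the worktop straight below the middle of the sill. x points from the loading shelf in through the flap, z up. Hollow, also under the shelf, down to a floor 6 mm above the worktop; walls 8 mm.
- shelf (a point): Middle of the top of the loading shelf, a flat steel plate 130 mm above the worktop: 120 deep (caddy x -120, a free front edge, to 0, the sill) and 270 wide.
- sill (a point): Middle of the sill, the shelf's inner edge (caddy x = 0), at shelf level; same axes as the caddy. Beyond it is the mouth, an open hole 254 wide between side cheeks rising 50 mm above the shelf, closed by the flap. A thing pushed past the sill falls in if the flap is out of its way.
- hinge (a point): Middle of the hinge bar (8 thick) across the back of the mouth: caddy x = 150, 47 mm above shelf level. Behind it a flat hood, 52 mm above shelf level.
- flap (a joint): Flap: 0 = shut, grows as it swings down and inwards, stop 0.9 rad. Sprung shut: 1 to 1.5 N at its free edge starts it, 3 to 5 N at shelf level holds it half open. A finger just above the shelf moved along caddy +x opens it: about 0.4 rad with the leading face of the finger 105 mm past the sill. It follows the finger back and shuts by itself.
- flap_edge (a point): Middle of the lower free edge of the aluminium flap (moves with it). The flap is 246 wide, 155 long, 3 thick, hangs on the hinge bar and, shut, slopes down towards the shelf at 20 degrees; the edge is then 4 mm past the sill and 6 mm below shelf level, so a finger just above the shelf meets its face, not its edge.
- tin_center (a point): Centre of the small flat empty steel tin (round, 40 diameter, 26 tall, about 45 g) that stands on the shelf, its centre 35 to 65 mm in front of the sill and 45 to 75 mm to one side (caddy +y or -y) of its middle. z along the tin's axis.
- cruet_center (a point): Centre (half-way up) of the small glass cruet, round, 44 diameter at the base, narrow neck, 80 tall, 130 g, standing on the other half of the shelf. Stays where it is.
- canister_a: Large lidded steel container, 88 diameter, 120 tall, on the worktop beside the caddy; origin at the centre of its underside. Stays.
- canister_b: Middle lidded steel container, 78 diameter, 100 tall, on the worktop on the caddy's other side; origin at the centre of its underside. Stays.
- canister_c: Small lidded steel container, 68 diameter, 85 tall, on the worktop beside the caddy; origin at the centre of its underside. Stays.
- scoop: Red plastic scoop, 150 long, 45 wide, 28 tall, lying on the worktop in front of the caddy; origin on the worktop where handle and blade meet. Stays.
- pan_lid: Steel saucepan lid, 146 diameter, 38 tall with its knob, lying on the worktop beside the caddy; origin at the centre of its underside. Stays.

How it is judged:
On the way, in this order (a step that is already met when the one before it is completed fails the run):
1. a finger holds the flap pushed in while the tin still stands on the shelf (value of joint flap above 0.06 rad and contact force between the fingers and flap above 0.3 N and z of tin_center in the frame of caddy above 0.138 m and x of tin_center in the frame of sill below 0 m), for 0.1 s.
2. the tin has dropped below the shelf while the flap is open (z of tin_center in the frame of caddy below 0.11 m and x of tin_center in the frame of caddy above -0.112 m and value of joint flap above 0.15 rad), for 0.02 s.
At the end, for the whole second after the job is handed in: The tin lies at rest on the floor inside the caddy (centre under 60 mm above the worktop, within its walls), the flap is shut (under 0.06 rad), the cruet stands upright within 20 mm of its start, and the things round the caddy are within 20 mm of theirs (z of tin_center in the frame of caddy below 0.06 m and x of tin_center in the frame of caddy between -0.112 and 0.182 m and y of tin_center in the frame of caddy between -0.127 and 0.127 m and value of joint flap below 0.06 rad and linear speed of tin below 0.03 m/s and angle between cruet_center's own z axis and vertical below 0.1 rad and distance of each of cruet_center, canister_a, canister_b, canister_c, scoop, pan_lid from where it was at the start of the episode below 0.02 m); the robot touches nothing.
It fails at once if the tin was lifted off the shelf (centre over 12 mm higher than when standing on it) (z of tin_center in the frame of caddy above 0.155 m).
It fails at once if the tin was pinched or struck hard (over 12 N from the fingers) (contact force between the fingers and tin above 12 N).
It fails at once if the tin on the shelf was shoved against the flap (over 0.8 N) (contact force between tin and flap above 0.8 N and z of tin_center in the frame of caddy above 0.138 m).
It fails at once if the cruet was knocked (tilted over 0.3 rad or moved over 30 mm) (angle between cruet_center's own z axis and vertical above 0.3 rad or distance of cruet_center from where it was at the start of the episode above 0.03 m).
It fails at once if a thing round the caddy was moved over 30 mm (distance of any of canister_a, canister_b, canister_c, scoop, pan_lid from where it was at the start of the episode above 0.03 m).
It also fails if it takes over 48 s, if anything falls off the work surface, if the arm or the gripper's body presses on something with over 40 N, if the wrist force passes 120 N, or if a joint passes its speed limit or range.

## Working session

There is one attempt and no reset: what is moved stays moved. The work goes in short steps, each a Python script; the robot and the scene stay as the last script left them, time stands still between calls to the robot, and variables do not carry over. Pictures are saved under pics/ and viewed, and the job is handed in when it is done.

```bash
ls; mkdir -p pics; python3 - <<'E'
from station import *
import cv2
for c in ["scene","top","wrist"]:
    p,d=viewer.read_camera(c); cv2.imwrite(f"pics/{c}0.png",p[:,:,::-1])
    for n in ["caddy","shelf","sill","hinge","flap_edge","tin_center","cruet_center","canister_a","scoop","pan_lid"]:
        print(c,n,[(round(r["score"],2),[round(float(v),3) for v in r["at"]]) for r in tip_of(c,n)[:3]])
s=env.sense(); print(s["t"],s["ee_pos"],s["tcp_rot"],s["gripper_width"])
E
```

```text
pics
scene caddy [(0.9, [0.596, 0.061, 0.002])]
scene shelf [(0.19, [0.552, 0.016, 0.144])]
scene sill [(0.58, [0.594, 0.057, 0.135])]
scene hinge [(0.6, [0.75, 0.038, 0.181])]
scene flap_edge [(0.61, [0.602, 0.064, 0.121])]
scene tin_center [(0.61, [0.551, 0.013, 0.143])]
scene cruet_center [(0.88, [0.562, 0.13, 0.173])]
scene canister_a [(0.86, [0.51, -0.127, -0.001]), (0.74, [0.649, -0.185, -0.001])]
scene scoop [(0.65, [0.595, 0.058, 0.134]), (0.47, [0.434, 0.073, 0.002])]
scene pan_lid [(0.71, [0.648, -0.184, -0.001])]
top caddy [(0.65, [0.595, 0.059, 0.002])]
top shelf [(0.55, [0.532, 0.067, 0.13])]
top sill [(0.92, [0.595, 0.059, 0.127])]
top hinge [(0.77, [0.743, 0.038, 0.182])]
top flap_edge [(0.81, [0.599, 0.057, 0.124])]
top tin_center [(0.72, [0.55, 0.015, 0.146])]
top cruet_center [(0.84, [0.564, 0.135, 0.171])]
top canister_a [(0.9, [0.547, 0.265, 0.004]), (0.76, [0.73, 0.252, -0.003]), (0.73, [0.51, -0.129, -0.001])]
top scoop [(0.64, [0.438, 0.071, 0.0])]
top pan_lid []
wrist caddy []
wrist shelf []
wrist sill []
wrist hinge []
wrist flap_edge []
wrist tin_center []
wrist cruet_center []
wrist canister_a []
wrist scoop []
wrist pan_lid []
1.65 [0.26020188 0.59564061 0.21458262] [[ 9.16382052e-01  4.02797310e-05  4.00304801e-01]
 [-4.00304800e-01 -2.07728116e-05  9.16382053e-01]
 [ 4.52270788e-05 -9.99999999e-01 -2.91166208e-06]] 0.0919095783658369
```

View pics/scene0.png

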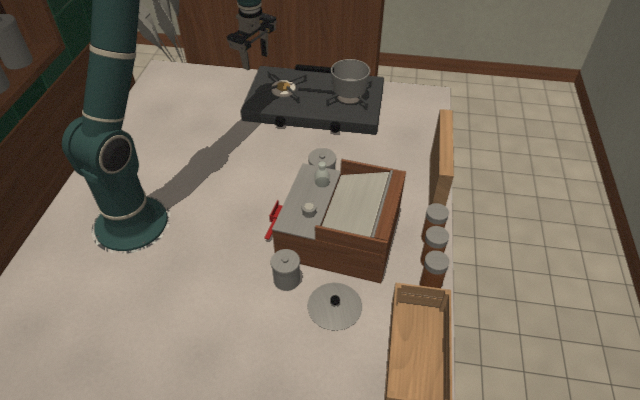

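View pics/top0.png

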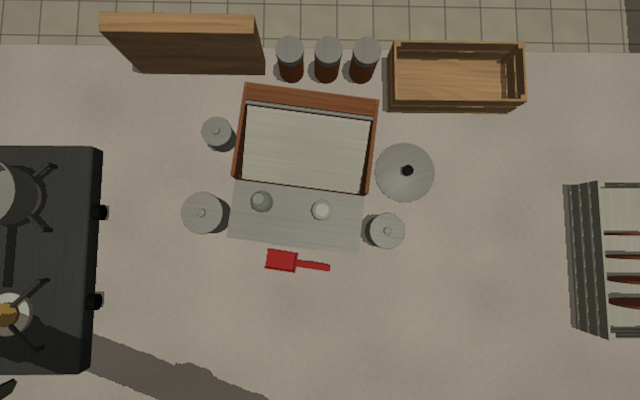

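```bash
cat > h.py <<'E'
from station import *
import numpy as np, cv2
def cloud(c):
    p,d=viewer.read_camera(c); i=viewer.camera_info(c); K=i["intrinsics"]
    if c=="top" : print({k:np.round(v,3).tolist() if not isinstance(v,str) else v for k,v in i.items()})
    v,u=np.mgrid[0:400,0:640]
    uv=np.stack([u,v],-1).reshape(-1,1,2).astype(float)
    dist=i.get("distortion"); 
    n=cv2.undistortPoints(uv,np.array(K),np.array(dist) if dist is not None else None).reshape(400,640,2)
    P=np.stack([n[...,0]*d,-n[...,1]*d,-d],-1)
    return p,d,P@np.array(i["rotation"]).T+np.array(i["eye"])
E
python3 - <<'E'
from h import *
for c in ["top","scene"]:
    p,d,W=cloud(c)
    R=(d>0)&(W[...,0]>.4)&(W[...,0]<.85)&(W[...,1]>-.15)&(W[...,1]<.25)
    m=R&(W[...,2]>.12)&(W[...,2]<.136)&(W[...,0]<.62)
    P=W[m]; P=P[(P[:,1]>-.1)&(P[:,1]<.21)]
    print(c,len(P),"shelfz",np.median(P[:,2]),cv2.minAreaRect((P[:,:2]*1000).astype(np.float32)))
    # all caddy
    m=R&(W[...,2]>.122)&(W[...,2]<.2); print("all",cv2.minAreaRect((W[m][:,:2]*1000).astype(np.float32)))
    m=R&(W[...,2]>.148)&(W[...,2]<.165)&(np.hypot(W[...,0]-.551,W[...,1]-.014)<.035)
    Q=W[m]; print("tin",len(Q),np.median(Q,0),Q.min(0),Q.max(0))
    m=R&(W[...,2]>.14)&(np.hypot(W[...,0]-.563,W[...,1]-.132)<.04)
    Q=W[m]; print("cruet",len(Q),np.median(Q,0),Q.min(0),Q.max(0))
    if c=="top":
        cv2.imwrite("pics/top_crop.png",cv2.resize(p[60:290,190:450,::-1],None,fx=3,fy=2.6*3/2.6))if 0 else cv2.imwrite("pics/top_crop.png",cv2.resize(p[70:270,190:450,::-1],None,fx=3,fy=3))
E
```

```text
{'intrinsics': [[389.404, 0.0, 319.878], [0.0, 389.404, 197.921], [0.0, 0.0, 1.0]], 'eye': [0.492, 0.039, 0.929], 'rotation': [[0.003, 0.995, -0.1], [-1.0, 0.006, 0.026], [0.026, 0.1, 0.995]]}
top 8165 shelfz 0.13123772949038448 ((553.7940673828125, 66.16536712646484), (270.3049011230469, 159.37171936035156), 83.29492950439453)
all ((629.9119262695312, 56.639007568359375), (270.796630859375, 311.0090637207031), 82.86901092529297)
tin 322 [0.54765195 0.01686975 0.15739792] [ 0.5277551  -0.00304525  0.14964494] [0.56589942 0.03482673 0.16172795]
cruet 398 [0.56038089 0.13162808 0.17755578] [0.54275137 0.11496405 0.14033012] [0.58439956 0.15700529 0.21248156]
scene 3059 shelfz 0.12990102517453428 ((554.6896362304688, 63.946571350097656), (278.2597961425781, 164.0877227783203), 83.09580993652344)
all ((627.7809448242188, 55.54591369628906), (279.5871276855469, 310.8898620605469), 82.833251953125)
tin 154 [0.54645417 0.0102024  0.1559828 ] [ 0.52604335 -0.01142239  0.14815695] [0.56502048 0.0360525  0.16152699]
cruet 273 [0.56450338 0.12401684 0.17123878] [0.5411813  0.10982018 0.14017965] [0.58416402 0.14587391 0.2109315 ]
```

View pics/top_crop.png

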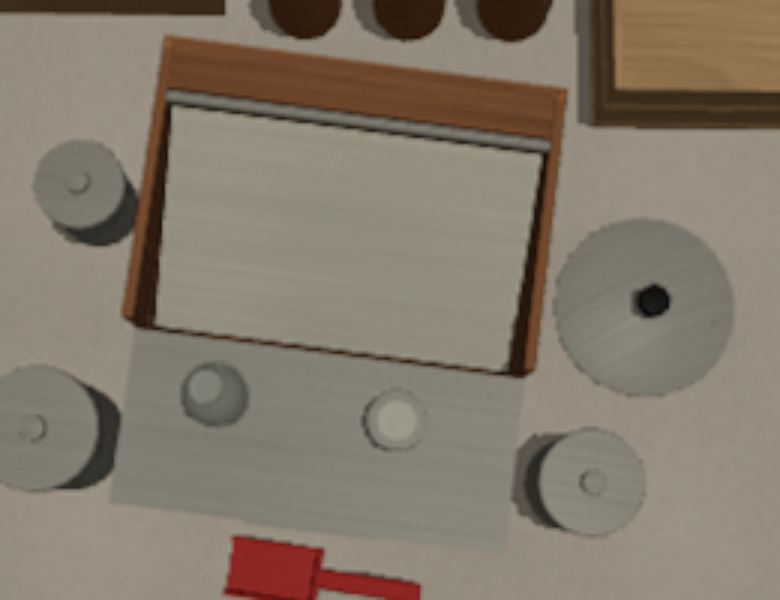

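```bash
cat >> h.py <<'E'
yaw=-0.124; ex=np.array([np.cos(yaw),np.sin(yaw),0]); ey=np.array([-np.sin(yaw),np.cos(yaw),0])
sill=np.array([0.5945,0.060,0])
def pt(x,y,z): return (sill+ex*x+ey*y+[0,0,z]).tolist()
Y=-0.051
def rot(s): 
    y=np.array([0,0,-1.]); z=s*ex; return np.stack([np.cross(y,z),y,z],1)
E
python3 - <<'E'
from h import *
s=env.sense(); print(s["t"])
for sg in (1,-1): 
    q=solver.inverse_kinematics(pt(-.022,Y,.26),rot(sg)); print(sg,None if q is None else np.round(q,2))
env.movel([0.26,0.596,0.33])
qs=[(solver.inverse_kinematics(pt(-.022,Y,.26),rot(sg)),sg) for sg in (1,-1)]
q0=np.array(env.sense()["joint_positions"])
qs=[(np.abs(np.array(q)-q0).max(),sg) for q,sg in qs if q is not None]; sg=min(qs)[1]; print(qs,sg)
open("sg","w").write(str(sg))
env.reach(pt(-.022,Y,.26),rot(sg))
s=env.sense(); print(s["t"],s["ee_pos"],pt(-.022,Y,.26),s["gripper_width"])
p,d=viewer.read_camera("wrist"); cv2.imwrite("pics/w1.png",p[:,:,::-1])
for n in ["tin_center","sill","cruet_center"]:
    for c in ["wrist"]: print(n,[(round(r["score"],2),np.round(r["at"],3)) for r in tip_of(c,n)[:2]])
print(viewer.camera_info("wrist")["T_tool_cam"])
E
```

```text
1.75
1 [-0.56  0.3   0.6   1.79 -0.19  1.1  -0.02]
-1 [ 0.82  0.66 -1.31  1.71  0.66  1.3   2.39]
[(np.float64(0.6365311222640607), 1), (np.float64(2.4398998920620136), -1)] 1
5.025 [0.56649145 0.01358699 0.25994162] [0.5663611132406048, 0.012112600280011779, 0.26] 0.09172095724829185
tin_center [(0.63, array([0.542, 0.016, 0.14 ])), (0.54, array([0.595, 0.065, 0.129]))]
sill [(0.96, array([0.595, 0.062, 0.13 ]))]
cruet_center [(0.59, array([0.566, 0.136, 0.17 ]))]
[[-1.08800754e-03 -9.60611764e-01 -2.77891804e-01 -7.82358011e-02]
 [ 7.64623958e-04  2.77891088e-01 -9.60612283e-01 -1.70329592e-01]
 [ 9.99999116e-01 -1.25763614e-03  4.32159170e-04  7.89274367e-04]
 [ 0.00000000e+00  0.00000000e+00  0.00000000e+00  1.00000000e+00]]
```

View pics/w1.png

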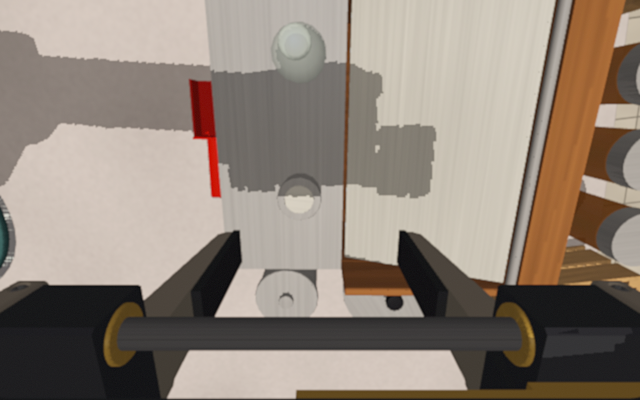

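```bash
python3 - <<'E'
from h import *
p0=env.sense()
p,d=viewer.read_camera("wrist"); i=viewer.camera_info("wrist"); K=np.array(i["intrinsics"])
u,v=np.meshgrid(np.arange(270,330),np.arange(170,225)); D=d[v,u]
P=np.stack([(u-K[0,2])/K[0,0]*D,-(v-K[1,2])/K[1,1]*D,-D,np.ones_like(D)],-1)@np.array(i["T_tool_cam"]).T
W=P[...,:3]@np.array(p0["tcp_rot"]).T+np.array(p0["ee_pos"])
Q=W[(D>0)&(W[...,2]>.148)&(W[...,2]<.17)]; print(len(Q),Q.min(0),Q.max(0),np.median(Q,0))
c=(Q.min(0)+Q.max(0))/2-sill; print("caddy xy",c@ex,c@ey, "shelf z",np.median(W[(W[...,2]>.12)&(W[...,2]<.138)][:,2]))
env.movel(pt(-.022,Y,.17),rot(1),rate=.12)
env.movel(pt(-.022,Y,.138),rot(1),rate=.05)
s=env.sense(); c=np.array(s["ee_pos"])-sill; print(s["t"],c@ex,c@ey,c[2],s["wrist_force"])
for n in ["scene","wrist"]:
    p,d=viewer.read_camera(n); cv2.imwrite(f"pics/{n}2.png",p[:,:,::-1] if n=="wrist" else cv2.resize(p[120:300,220:460,::-1],None,fx=3,fy=3))
E
```

```text
1514 [ 0.5291057  -0.00614206  0.14858434] [0.56896145 0.0335927  0.1587215 ] [0.54944942 0.01477713 0.15653637]
caddy xy -0.039393960695198786 -0.05154277324180937 shelf z 0.13045473489036588
6.9667 -0.02184167932323724 -0.05105773906908954 0.13803961917939203 [-0.23175235 -0.11849802  0.05592651]
```

View pics/scene2.png

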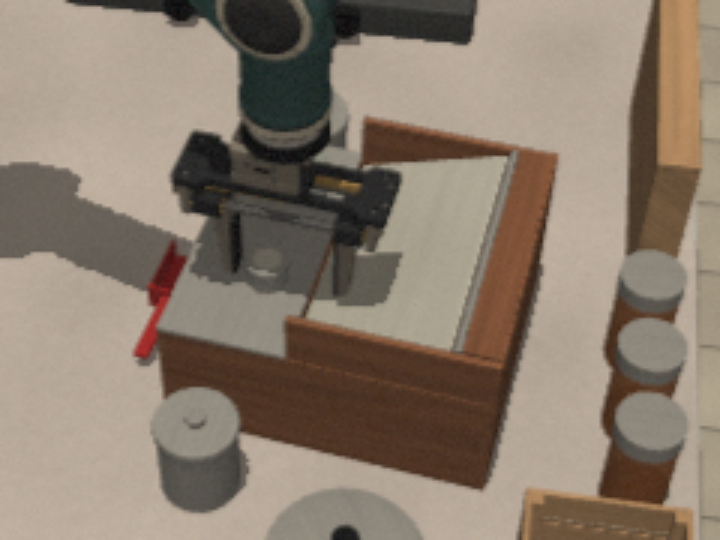

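View pics/wrist2.png

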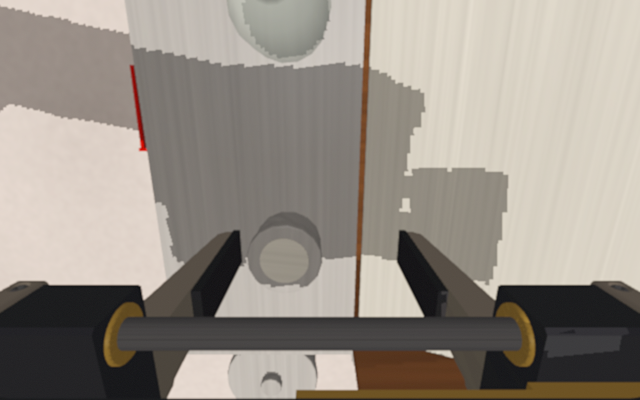

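```bash
python3 - <<'E'
from h import *
for x in (0.0,0.015):
    env.movel(pt(x,Y,.138),rot(1),rate=.03)
    s=env.sense(); c=np.array(s["ee_pos"])-sill; print(s["t"],c@ex,c@ey,c[2],s["wrist_force"])
for n in ["scene","wrist"]:
    p,d=viewer.read_camera(n); cv2.imwrite(f"pics/{n}3.png",p[:,:,::-1] if n=="wrist" else cv2.resize(p[120:300,220:460,::-1],None,fx=3,fy=3))
E
```

```text
7.95 0.00014636894122831146 -0.051017861591600176 0.13802973422053466 [-1.0437741  -0.30346292  1.00684266]
8.6 0.01552734043206638 -0.05095736033149772 0.1380937727795505 [-2.20926406 -0.22193147  1.81286112]
```

View pics/wrist3.png

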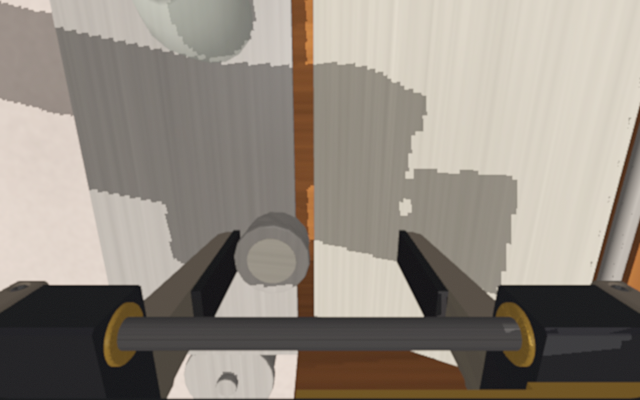

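View pics/scene3.png

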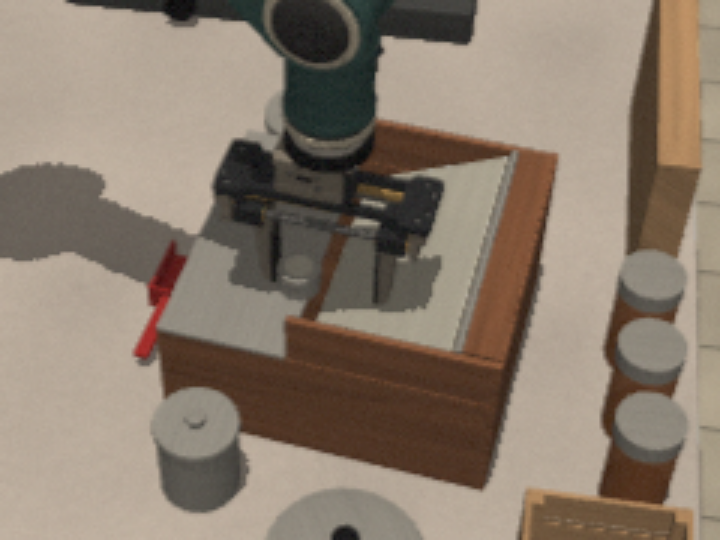

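```bash
python3 - <<'E'
from h import *
for x in (0.03,0.04,0.048,.056):
    env.movel(pt(x,Y,.138),rot(1),rate=.03)
    s=env.sense(); c=np.array(s["ee_pos"])-sill; print(s["t"],c@ex,c@ey,c[2],s["wrist_force"])
for n in ["scene","wrist"]:
    p,d=viewer.read_camera(n); cv2.imwrite(f"pics/{n}4.png",p[:,:,::-1] if n=="wrist" else cv2.resize(p[120:300,220:460,::-1],None,fx=3,fy=3))
E
```

```text
9.35 0.030372151960053863 -0.05105926819972822 0.13800606801397966 [-0.77258352 -0.02709046  0.10221284]
9.8333 0.04064671332533318 -0.05097998059960063 0.1380860218932014 [-1.31689488  1.18544852  1.05302534]
10.25 0.04782455338948229 -0.05096550516031729 0.13783026713270397 [-4.70282507  1.26846742  1.19188597]
10.6667 0.05540438255471842 -0.05099089474902148 0.13772053012633276 [-4.50720757  0.29308627  1.4999274 ]
```

View pics/wrist4.png

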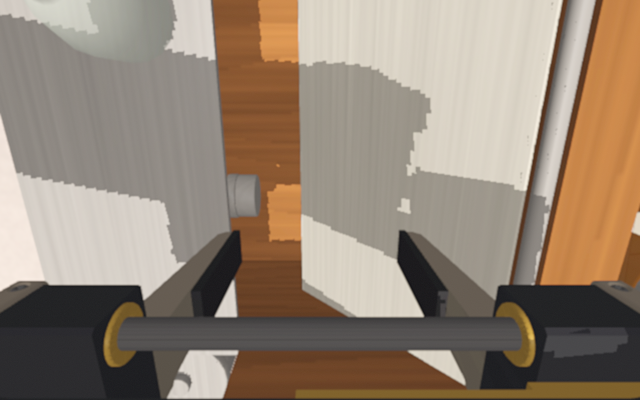

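View pics/scene4.png

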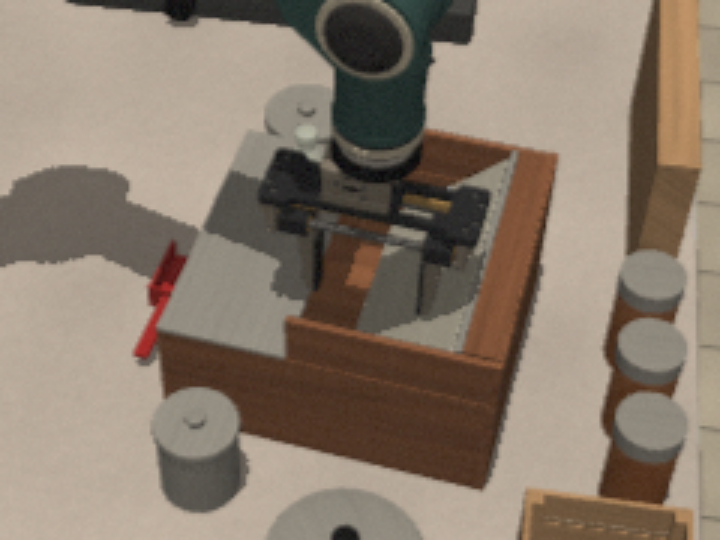

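```bash
python3 - <<'E'
from h import *
env.pause(.5)
p0=env.sense()
p,d=viewer.read_camera("wrist"); i=viewer.camera_info("wrist"); K=np.array(i["intrinsics"])
cv2.imwrite("pics/wrist5.png",p[:,:,::-1])
for uu,vv in [(243,195),(254,195),(236,190),(280,210),(250,240)]:
    D=d[vv,uu]; P=np.array([(uu-K[0,2])/K[0,0]*D,-(vv-K[1,2])/K[1,1]*D,-D,1])@np.array(i["T_tool_cam"]).T
    W=np.array(p0["tcp_rot"])@P[:3]+p0["ee_pos"]; c=W-sill; print(uu,vv,c@ex,c@ey,c[2])
print([(r["score"],r["at"]) for r in tip_of("wrist","tin_center")])
E
```

```text
243 195 -0.010089087714417386 -0.046363434670142485 0.044564107267478156
254 195 -0.0007685941182604041 -0.04664623096504411 0.043489638731742455
236 190 -0.015894690088930054 -0.04193543884722849 0.04438604181825789
280 210 0.01653327179144325 -0.0726762841929857 0.006293295248996217
250 240 -0.015629825723732196 -0.10541478368437149 0.006422833836033454
[(0.96, [0.5691, 0.0117, 0.0251])]
```

View pics/wrist5.png

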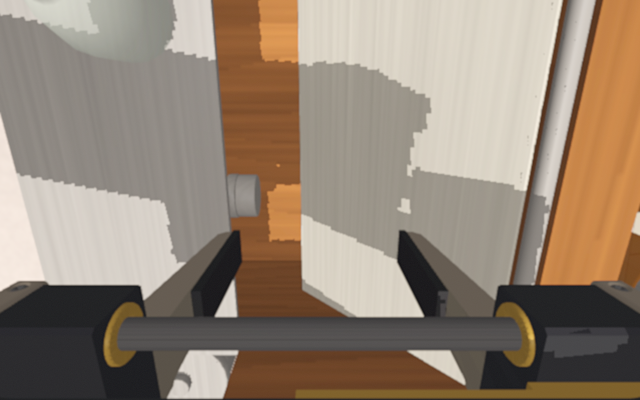

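```bash
python3 - <<'E'
from h import *
env.movel(pt(-.03,Y,.138),rot(1),rate=.05)
env.movel(pt(-.03,Y,.30),rot(1),rate=.12)
env.pause(1)
s=env.sense(); print(s["t"],s["ee_pos"],s["wrist_force"])
for n in ["scene","wrist"]:
    p,d=viewer.read_camera(n); cv2.imwrite(f"pics/{n}6.png",p[:,:,::-1] if n=="wrist" else cv2.resize(p[120:320,220:460,::-1],None,fx=3,fy=3))
    for m in ["flap_edge","cruet_center","tin_center","canister_a","scoop","pan_lid"]: print(n,m,[(round(r["score"],2),np.round(r["at"],3)) for r in tip_of(n,m)[:3]])
E
```

```text
15.7333 [0.55839591 0.01311751 0.299995  ] [-0.1054093  -0.00970942 -0.22419506]
scene flap_edge []
scene cruet_center [(0.5, array([0.565, 0.133, 0.169]))]
scene tin_center []
scene canister_a [(0.79, array([ 0.508, -0.126, -0.004]))]
scene scoop [(0.62, array([0.436, 0.073, 0.001]))]
scene pan_lid [(0.7, array([ 0.647, -0.187, -0.003])), (0.45, array([0.566, 0.135, 0.171]))]
wrist flap_edge [(0.79, array([0.601, 0.061, 0.126]))]
wrist cruet_center [(0.98, array([0.564, 0.139, 0.169]))]
wrist tin_center []
wrist canister_a [(0.78, array([ 0.508, -0.13 , -0.   ])), (0.38, array([0.595, 0.063, 0.13 ]))]
wrist scoop [(0.86, array([0.435, 0.07 , 0.   ]))]
wrist pan_lid [(0.86, array([ 0.653, -0.19 ,  0.001]))]
```

View pics/scene6.png

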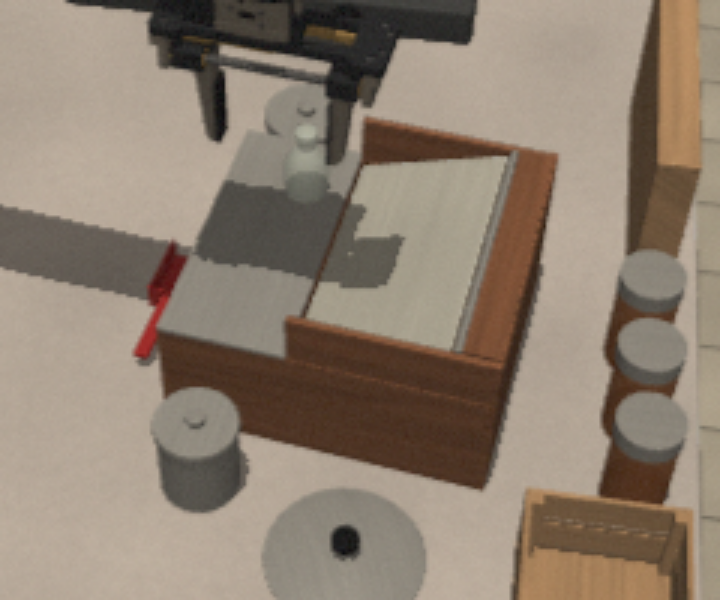

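View pics/wrist6.png

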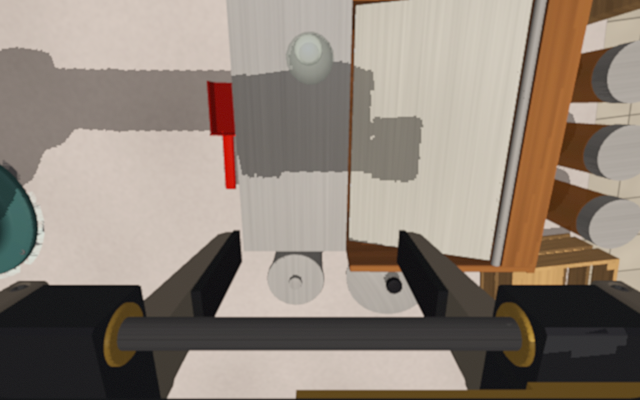

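The tin is gone from the shelf. The flap is shut, with its edge at column 351 and no gap at the sill. The cruet stands at (309,55), and the surrounding things I can see haven't moved. I'm handing in the job.

```bash
python3 - <<'E'
from h import *
print(workorder.finish_job())
E
```

```text
the job is handed in; nothing more can be done
None
```

The tin is inside the caddy and the job is handed in; the interface gave no verdict. With the jaws open and in line with the caddy's x axis, the front finger pushed the flap in and held it. The rear finger slid the tin at about 30 mm/s until it dropped over the sill. I then drew back along the shelf and lifted clear, about 16 s into the 48 s allowed.

**Last checks:**
- **Tin:** seen lying still on the caddy floor before I drew back, its centre about 25 mm above the worktop. The shut flap hides it now, so I did not see it again.
- **Flap:** shut, with its edge back at the closed position to within a few mm. I judged this from the pictures, as the joint angle can't be read.
- **Cruet:** upright and within about 7 mm of its first measured spot, which is roughly the measurement error.
- **Things round the caddy:** the scoop, the pan lid and the canister beside it measured within about 7 mm of where they started. The two canisters on the cruet's side were not measured again; one showed in place in the last scene picture and the other was out of view. The arm never went near either.
- **Forces:** wrist force stayed under about 5 N at every point I read it. The finger-to-tin and tin-to-flap forces could not be read directly.

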